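# Wedge the rocking gauge stand level

## Robot

A 7-joint arm with a two-finger parallel gripper is mounted at the origin on a cart in front of the work surface, level with it; the furniture and walls round the work are solid. World frame = base frame: x ahead of the robot, y to its left, z up, the work surface at z = 0. Lengths are in m, angles in rad, forces in N, time in s.
With the tool pointing down it reaches from about 0.35 to 0.9 m from the base axis. Payload 7.2 kg.
Tool frame: the origin (TCP) lies at the very end of the fingers, on their centre line; the grasp point (between the pads) lies 19 mm behind it; z points along the fingers, y is the direction in which the jaws open and shut (so a half turn about z gives the same grasp; the last joint's range is limited). The gripper opens to 85 mm and grips with 20 to 120 N. Pads are 22 mm wide; open, the fingers measure 114 mm over their backs; the gripper's body (76 mm by 85 mm) begins 54 mm behind the grasp point. The pads swing forward as they close: fully open they stand 13 mm farther back than shut.
Start: joints at [-1.277, 0.411, -0.013, 1.596, 0.006, 1.134, -0.082], TCP at [0.221, 0.585, 0.231] pointing down, gripper open.
Joint ranges: [-2.95, 2.95], [-0.29, 1.99], [-1.47, 1.44], [0.14, 2.54], [-1.03, 4.17], [0.13, 1.85], [-2.86, 2.86]. Speed limits (rad/s): [2.39, 2.39, 3.01, 3.01, 3.14, 3.14, 3.14].

## Interface

Orientations are given as a 3x3 rotation matrix whose columns are the frame's x, y, z axes.
In Python, from rig import ctrl gives the robot as it stands.
- The arm moves only by the tool drive_tool, never from a script. Its argument "moves" is a list of rows, each an object with "delta_pos": the shift along the world's x, y, z in cm, a list of three; "delta_rot": the turn, a rotation vector about the world's x, y, z in rad, a list of three. In form: [{"delta_pos": [tx, ty, tz], "delta_rot": [ax, ay, az]}, ...]. A call has exactly 5 rows; each row is the pose to reach, as a shift and turn from the pose commanded when the call began; what a row does not reach only later rows make up. A row lasts 1/10 s, in which the tool goes at most 50 mm and 8.59 degrees, less where a joint would pass 70% of its speed; a pose out of reach is approached as far as the arm can. A call with a gripper value outside its range is refused whole. "gripper" is the closure, from 0 (fully open) to 1 (shut), set as the call begins (left out, the last holds). The fingers move at their own pace and stop on an object; "newtons" is the grip in N (left out, the last holds). Time passes only in rows, so rows that repeat a pose let the fingers close, or fill a call up. It gives the time, the measured TCP pose, the force and the opening at its end, in the units of the state.
- ctrl.observe(): the state, without advancing time (a new reading comes with each control period).
- ctrl.snapshot(name): name is "scene" or "top" or "wrist"; returns the picture (384x512x3 uint8, blue, green, red); there is no depth.
- ctrl.camera_model(name): a dict with "camera_matrix" (3x3 intrinsics, pixels), "position" and "rotation" of the camera in the world; the wrist camera has in their place "hand_eye" (4x4, takes a point from camera to tool coordinates, whose origin is the TCP and whose axes are the flange's). Camera axes: x right, y down, z forward; pixel columns grow to the right and rows downward; lengths in m; the calibration is good to about 2 mm. A picture is of the moment at which its call begins: read the wrist's pose just before it. camera_model takes no time and is no camera call.
- ctrl.close_job(): hands the job in, once; it reports no verdict.
Trained networks look in the newest picture that a camera, given by its name, has taken for a name from the list of things; names that differ only in an ending like _2 or _b are one class to them, and where a whole thing is asked for, a point or a joint stands for the part that bears it (a point fixed in the world has none). Each returns a list of dicts, best first, with "p" (0 to 1); they miss things now and then, are a little off and sometimes report something else, mostly with a low value. They report only what shows in the picture. A call takes as long as a camera call.
- ctrl.search_frame(camera, query): "location" ([x, y, z] in m, in world coordinates, good to about 4 mm: the middle of the surface that is visible of it).
- ctrl.regions_of(camera, query): "region" (384x512 bool, what is visible of it).
- ctrl.pinpoint(camera, query): "location" ([x, y, z] in m, in world coordinates, good to about 4 mm: a listed point, or the origin of a listed thing).
The state is a dict: "time": time; "q": joint angles; "joint_vel": joint speeds; "joint_torque": joint torques, N m; "position": TCP position; "ee_rot": TCP orientation; "contact_force": force on the tool from outside, world axes, zero at the start; "torque": the same for the moment, N m; "opening": finger opening in m.
Only numpy, scipy, OpenCV 4.12 (cv2) and the standard library are available. Lean on these libraries where they do the work, as an engineer would, in place of code of your own. Each camera call takes 0.05 s, during which the arm holds its last target.

## Task

The dial-gauge stand rocks because its foot nearest the orange wedge is too short. With the fingertips, push the wedge along the board, thin end first, under that short foot until the stand is level and rocks no more, then press down lightly on the blue pad at the opposite corner to prove that it stays put. Only push and press: do not lift the wedge or the stand, do not shove the stand about, leave the other things alone, and leave the wedge in place under the foot.

Things in the scene. Friction and masses are not known exactly. Their poses are not given: they have to be found in the camera images.
- board: fixed plywood set-up board on the bench on which the work stands, 310 (x) x 475 (y) x 18 mm: its top is 18 mm above the bench. Origin: centre of its underside
- stand: loose 2 kg dial-gauge stand: green square base plate 160 x 160 mm on four feet at x, y = +-65 mm, underside 24 and top 42 mm above the board when level. Origin: centre of the plate, at board level when level; x away from the robot, y left (at yaw 0), z up. Leans about 0.08 rad onto its short near right foot, the opposite foot in the air; rocks about the diagonal through the other two feet
- short_foot (a point): lowest point of the short near right foot (stand frame -65, -65, 7 mm). All feet are steel, 36 mm across, with hemispherical undersides; this one is 7 mm shorter, so level it ends 7 mm above the board. Wedging it up takes a push of 1 to 3 N; once all four feet carry, this rises to about 5 N and pushing on slides the stand along
- test_pad (a point): centre of the top of the blue round pad, 24 mm across, on the stand's base plate at the corner opposite the short foot (stand frame 65, 65, 44 mm)
- dial (a point): centre of the dial, 50 mm across, white face to the robot (stand frame 0, -50, 135 mm). It hangs on a column 22 mm thick, up to 192 mm above the board, at the plate's far right corner (stand frame 57, -57 mm). Nothing else stands more than 10 mm above the plate
- wedge: loose orange ribbed plastic wedge, 60 g, 100 mm long, 42 mm wide, rising evenly from 2 mm at the thin end to 20 mm at the thick end; slippery (friction about 0.35), stays where it is left. Lies to the right of the stand, thin end towards the short foot to within about 0.4 rad. Origin: centre of its underside; x points to the thin end, z up
- wedge_tip (a point): middle of the wedge's thin edge, at board level (wedge frame 50, 0, 0 mm)
- wedge_butt (a point): middle of the wedge's thick end face, a flat upright face 42 mm wide and 20 mm high, half-way up (wedge frame -50, 0, 10 mm)
- tin: blue flat tin box 57 x 87 x 23 mm, a bystander; origin: centre of its underside
- former: turned wooden chuck, 66 mm across, 60 mm high, a bystander; origin: centre of its underside
- driver: screwdriver with clear yellow handle, 193 mm long, 27 mm thick, a bystander; origin: half-way along it, at board level

How it is judged:
By the outcome, as a careful person would: the job done as asked, in the order asked, and still so for the second after the job is handed in, with the robot touching nothing.
It also fails if it takes over 58 s, if anything falls off the work surface, if the arm or the gripper's body presses on something with over 40 N, if the wrist force passes 120 N, or if a joint passes its speed limit or range.

## Working session

There is one attempt and no reset: what is moved stays moved. The work goes in short steps, Python scripts to look and compute and a tool call to move; the robot and the scene stay as the last step left them, time stands still between calls to the robot, and variables do not carry over. Pictures are saved under pics/ and viewed, and the job is handed in when it is done.

Besides the shell and the picture viewer there is one more tool, called after "Emit:" as a command line: name --argument value ..., lists and objects as JSON in quotes. drive_tool: Moves the arm, as the interface text tells. Its arguments: {"type":"object","properties":{"moves":{"type":"array","items":{"type":"object","properties":{"delta_pos":{"type":"array","items":{"type":"number"}},"delta_rot":{"type":"array","items":{"type":"number"}}}}},"gripper":{"type":"number"},"newtons":{"type":"number"}},"required":["moves"]}

```bash
mkdir -p pics; ls
python3 - <<'E'
from rig import ctrl
import cv2,numpy as np
s=ctrl.observe();print(s['time'],s['position'],s['ee_rot'],s['opening'])
for n in ['top','scene','wrist']:
    im=ctrl.snapshot(n);cv2.imwrite(f'pics/{n}0.png',im)
    m=ctrl.camera_model(n);print(n,{k:np.round(v,3).tolist() for k,v in m.items()})
for q in ['wedge','wedge_tip','wedge_butt','short_foot','test_pad','stand','dial']:
    for c in ['top','scene']:
        r=ctrl.pinpoint(c,q);print(q,c,[(np.round(x['location'],4).tolist(),round(x['p'],2)) for x in r[:2]])
print(ctrl.observe()['time'])
E
```

```text
pics
0.0 [0.22108211 0.58402796 0.23044213] [[-9.35263662e-01  3.53951489e-01 -4.75457331e-04]
 [ 3.53951785e-01  9.35262270e-01 -1.61889530e-03]
 [-1.28333099e-04 -1.68238292e-03 -9.99998577e-01]] 0.08523792845317855
top {'camera_matrix': [[348.869, 0.0, 249.902], [0.0, 348.869, 193.419], [0.0, 0.0, 1.0]], 'position': [0.47, -0.097, 1.028], 'rotation': [[0.018, -0.991, 0.133], [-1.0, -0.021, -0.017], [0.019, -0.132, -0.991]]}
scene {'camera_matrix': [[434.783, 0.0, 250.458], [0.0, 434.783, 193.372], [0.0, 0.0, 1.0]], 'position': [0.127, -0.737, 0.843], 'rotation': [[0.778, -0.427, 0.461], [-0.628, -0.512, 0.586], [-0.014, -0.745, -0.667]]}
wrist {'camera_matrix': [[270.185, 0.0, 253.31], [0.0, 270.185, 190.475], [0.0, 0.0, 1.0]], 'hand_eye': [[0.001, -0.949, -0.315, 0.08], [1.0, 0.0, 0.0, 0.001], [-0.0, -0.315, 0.949, -0.143], [0.0, 0.0, 0.0, 1.0]]}
wedge top [([0.5378, -0.1, 0.018], 0.84)]
wedge scene [([0.5388, -0.1014, 0.0181], 0.73)]
wedge_tip top [([0.5409, -0.0545, 0.0186], 0.61)]
wedge_tip scene [([0.5419, -0.0586, 0.0176], 0.71), ([0.5161, -0.003, 0.0214], 0.35)]
wedge_butt top [([0.5344, -0.1545, 0.0304], 0.91)]
wedge_butt scene [([0.5354, -0.1517, 0.0313], 0.82)]
short_foot top [([0.5196, -0.0044, 0.0186], 0.81)]
short_foot scene [([0.5205, -0.0048, 0.0192], 0.96)]
test_pad top [([0.6498, 0.1184, 0.0715], 0.68)]
test_pad scene [([0.6507, 0.1123, 0.0689], 0.77)]
stand top [([0.6876, -0.15, 0.0171], 0.59), ([0.5417, -0.0562, 0.0185], 0.27)]
stand scene [([0.5864, 0.0622, 0.0148], 0.57)]
dial top [([0.5832, 0.0005, 0.1514], 0.83)]
dial scene [([0.5837, 0.0054, 0.1506], 0.85)]
0.85
```

View pics/top0.png

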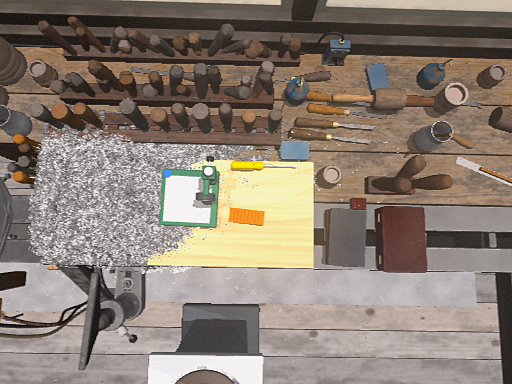

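View pics/scene0.png

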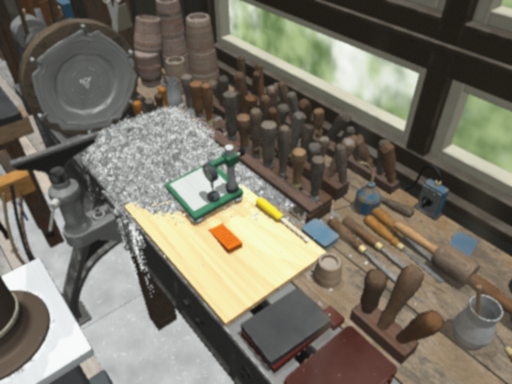

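Emit:
drive_tool --moves '[{"delta_pos": [1.8,-4.4,1],"delta_rot": [0,0,0.03]},{"delta_pos": [3.6,-8.8,2],"delta_rot": [0,0,0.06]},{"delta_pos": [5.4,-13.2,3],"delta_rot": [0,0,0.09]},{"delta_pos": [7.2,-17.6,4],"delta_rot": [0,0,0.12]},{"delta_pos": [9,-22,5],"delta_rot": [0,0,0.15]}]' --gripper 1 --newtons 30

```text
time: 1.35
position: [0.3117, 0.3627, 0.2818]
ee_rot: [[-0.978, 0.209, 0.0], [0.209, 0.978, 0.001], [-0.0, 0.001, -1.0]]
contact_force: [1.3, 0.1, 0.7]
opening: 0.0124
```

Emit:
drive_tool --moves '[{"delta_pos": [1.8,-4.4,0],"delta_rot": [0,0,0.03]},{"delta_pos": [3.6,-8.8,0],"delta_rot": [0,0,0.06]},{"delta_pos": [5.4,-13.2,0],"delta_rot": [0,0,0.09]},{"delta_pos": [7.2,-17.6,0],"delta_rot": [0,0,0.12]},{"delta_pos": [9,-22,0],"delta_rot": [0,0,0.15]}]'

```text
time: 1.85
position: [0.4017, 0.1427, 0.2817]
ee_rot: [[-0.998, 0.06, 0.001], [0.06, 0.998, 0.001], [-0.001, 0.001, -1.0]]
contact_force: [1.8, -0.0, 0.5]
opening: -0.0001
```

Emit:
drive_tool --moves '[{"delta_pos": [1.8,-4.4,0],"delta_rot": [0,0,0.03]},{"delta_pos": [3.6,-8.8,0],"delta_rot": [0,0,0.05]},{"delta_pos": [5.4,-13.2,0],"delta_rot": [0,0,0.07]},{"delta_pos": [7.2,-17.6,0],"delta_rot": [0,0,0.07]},{"delta_pos": [9,-22,0],"delta_rot": [0,0,0.07]}]'

```text
time: 2.35
position: [0.4917, -0.0773, 0.2818]
ee_rot: [[-1.0, -0.009, 0.001], [-0.009, 1.0, 0.0], [-0.001, 0.0, -1.0]]
contact_force: [-0.1, 1.0, 0.4]
opening: -0.0003
```

```bash
cat > h.py <<'E'
from rig import ctrl
import cv2,numpy as np
def wcam():
    s=ctrl.observe();m=ctrl.camera_model('wrist');H=np.array(m['hand_eye'])
    R=np.array(s['ee_rot']);p=np.array(s['position'])
    return np.array(m['camera_matrix']),R@H[:3,:3],R@H[:3,3]+p
def proj(K,R,t,X):
    c=R.T@(np.asarray(X,float).reshape(-1,3)-t).T; u=K@c; return (u[:2]/u[2]).T
def ray(K,R,t,uv,z):
    d=R@np.linalg.inv(K)@np.array([uv[0],uv[1],1.]);return t+d*(z-t[2])/d[2]
def look(tag,qs=('wedge','wedge_tip','wedge_butt','short_foot','test_pad')):
    C=wcam();im=ctrl.snapshot('wrist');cv2.imwrite(f'pics/w{tag}.png',im)
    for q in qs:
        r=ctrl.pinpoint('wrist',q);print(q,[(np.round(x['location'],4).tolist(),round(x['p'],2)) for x in r[:2]])
    return C,im
E
python3 - <<'E'
from h import *
look('1',('wedge','wedge_tip','wedge_butt','short_foot','test_pad','stand'))
E
```

```text
wedge [([0.5385, -0.1093, 0.0237], 0.59), ([0.5407, -0.0531, 0.0158], 0.36)]
wedge_tip [([0.5396, -0.0557, 0.0187], 0.88)]
wedge_butt [([0.5373, -0.1532, 0.0265], 0.93)]
short_foot [([0.5208, -0.0073, 0.0205], 0.88), ([0.7397, -0.2489, 0.0014], 0.44)]
test_pad [([0.6503, 0.1198, 0.0678], 0.56)]
stand [([0.5891, 0.0588, 0.0168], 0.93)]
```

View pics/w1.png

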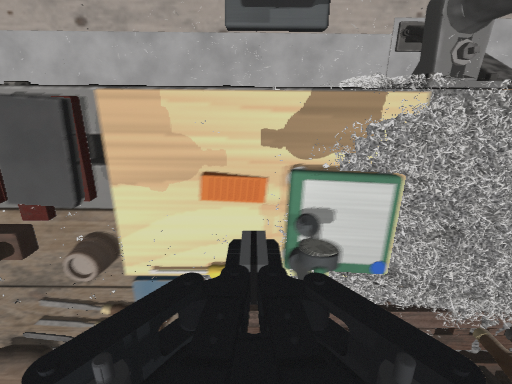

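The wrist view shows the wedge at about (235,188), with its thin end to the right at x≈267. The stand's green plate has its near right corner at about (291,170). I'll work out the edges from these.

Run:
```python
from h import *
C=wcam();im=cv2.imread('pics/w1.png');
h=cv2.cvtColor(im,cv2.COLOR_BGR2HSV)
m=cv2.inRange(h,(4,150,120),(16,255,255));n,l,st,ce=cv2.connectedComponentsWithStats(m);i=1+st[1:,4].argmax();print(st[i])
c=max(cv2.findContours((l==i).astype('uint8'),0,1)[0],key=cv2.contourArea)
b=cv2.boxPoints(cv2.minAreaRect(c));print(b)
for p in b: print(np.round(ray(*C,p,.038 if p[0]<235 else .020),4))
g=cv2.inRange(h,(60,80,40),(90,255,200));n,l,st,ce=cv2.connectedComponentsWithStats(g);i=1+st[1:,4].argmax();print(st[i])
c=max(cv2.findContours((l==i).astype('uint8'),0,1)[0],key=cv2.contourArea)
b=cv2.boxPoints(cv2.minAreaRect(c));print(b)
for p in b: print(np.round(ray(*C,p,.06),4))
# predicted short foot
print(proj(*C,[[.5205,-.0055,.018],[.54,-.0555,.018],[.537,-.153,.038]]))
cv2.imwrite('pics/c1.png',cv2.resize(im[150:300,180:420],None,fx=3,fy=3,interpolation=cv2.INTER_CUBIC))
```

```text
[ 202  175   64   27 1572]
[[201.0623  199.44249]
 [202.0671  174.32268]
 [265.24603 176.84984]
 [264.2412  201.96965]]
[ 0.5552 -0.1526  0.038 ]
[ 0.5156 -0.1491  0.038 ]
[ 0.5235 -0.0548  0.02  ]
[ 0.5651 -0.0553  0.02  ]
[ 285  170  116   97 1689]
[[284.5679  265.93073]
 [289.2357  169.46301]
 [400.24997 174.83466]
 [395.58218 271.30237]]
[ 0.6567 -0.0229  0.06  ]
[ 0.5015 -0.0237  0.06  ]
[0.5075 0.1315 0.06  ]
[0.6648 0.1528 0.06  ]
[[296.88988535 174.98149055]
 [264.46201116 186.61241902]
 [200.1658718  188.07453368]]
```

View pics/c1.png

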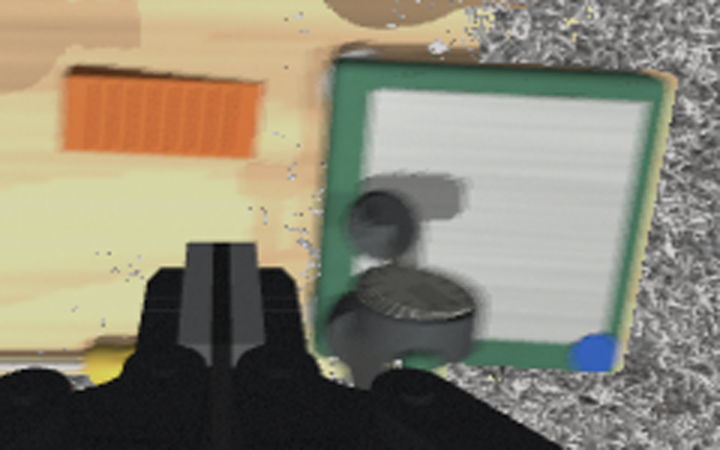

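Emit:
drive_tool --moves '[{"delta_pos": [2,-4,0],"delta_rot": [0,0,0.05]},{"delta_pos": [4,-8,-1],"delta_rot": [0,0,0.1]},{"delta_pos": [5.5,-10.8,-4],"delta_rot": [0,0,0.17]},{"delta_pos": [5.5,-10.8,-9],"delta_rot": [0,0,0.17]},{"delta_pos": [5.5,-10.8,-13],"delta_rot": [0,0,0.17]}]'

```text
time: 3.2
position: [0.5461, -0.1828, 0.1493]
ee_rot: [[-0.984, -0.178, -0.0], [-0.178, 0.984, 0.0], [0.0, 0.0, -1.0]]
contact_force: [0.9, 1.3, -0.9]
opening: -0.0001
```

Emit:
drive_tool --moves '[{"delta_pos": [0,0,-4],"delta_rot": [0,0,0]},{"delta_pos": [0,0,-8],"delta_rot": [0,0,0]},{"delta_pos": [0,0,-11],"delta_rot": [0,0,0]},{"delta_pos": [0,0,-12],"delta_rot": [0,0,0]},{"delta_pos": [0,0,-12.2],"delta_rot": [0,0,0]}]'

```text
time: 3.7
position: [0.5459, -0.1823, 0.0286]
ee_rot: [[-0.984, -0.179, -0.002], [-0.179, 0.984, 0.001], [0.002, 0.001, -1.0]]
contact_force: [-0.6, -0.6, 0.9]
opening: 0.0001
```

Emit:
drive_tool --moves '[{"delta_pos": [0,0,-0.3],"delta_rot": [0,0,0]},{"delta_pos": [0,0,-0.5],"delta_rot": [0,0,0]},{"delta_pos": [0,0,-0.5],"delta_rot": [0,0,0]},{"delta_pos": [0,0,-0.5],"delta_rot": [0,0,0]},{"delta_pos": [0,0,-0.5],"delta_rot": [0,0,0]}]'

```text
time: 4.2
position: [0.5466, -0.1835, 0.0249]
ee_rot: [[-0.984, -0.177, 0.001], [-0.177, 0.984, -0.0], [-0.001, -0.0, -1.0]]
contact_force: [0.5, 0.3, -0.1]
opening: 0.0001
```

Run:
```python
from h import *
C,im=look('2')
cv2.imwrite('pics/c2.png',cv2.resize(im,(800,600)))
```

```text
wedge []
wedge_tip [([0.5391, -0.0542, 0.0195], 0.77)]
wedge_butt [([0.5355, -0.1556, 0.0265], 0.64)]
short_foot []
test_pad []
```

View pics/c2.png

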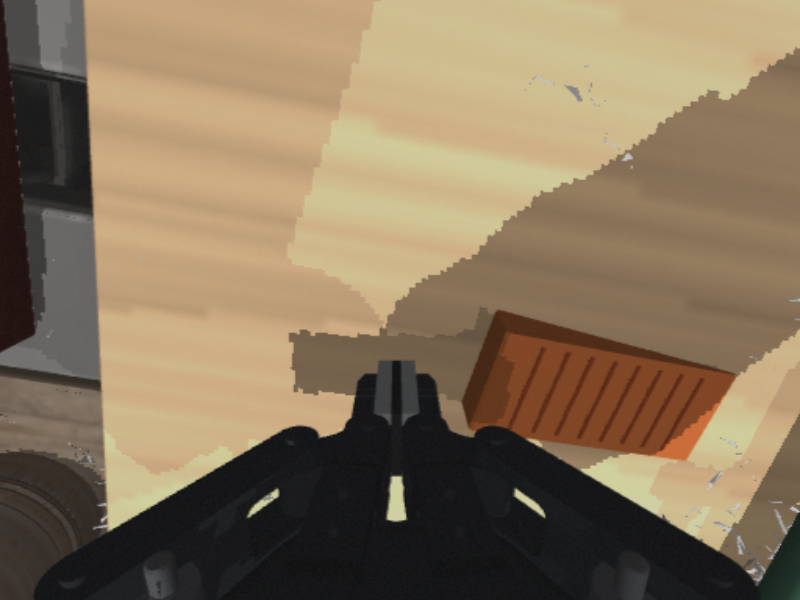

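Emit:
drive_tool --moves '[{"delta_pos": [0,0.4,-0.3],"delta_rot": [0,0,0]},{"delta_pos": [0,0.8,-0.3],"delta_rot": [0,0,0]},{"delta_pos": [0,1.2,-0.3],"delta_rot": [0,0,0]},{"delta_pos": [0,1.5,-0.3],"delta_rot": [0,0,0]},{"delta_pos": [0,1.8,-0.3],"delta_rot": [0,0,0]}]'

```text
time: 5.0
position: [0.5463, -0.165, 0.0213]
ee_rot: [[-0.984, -0.178, 0.0], [-0.178, 0.984, 0.0], [-0.0, 0.0, -1.0]]
contact_force: [-0.3, -0.1, 0.1]
opening: -0.0004
```

Emit:
drive_tool --moves '[{"delta_pos": [0,0.2,0],"delta_rot": [0,0,0]},{"delta_pos": [0,0.4,0],"delta_rot": [0,0,0]},{"delta_pos": [0,0.6,0],"delta_rot": [0,0,0]},{"delta_pos": [0,0.8,0],"delta_rot": [0,0,0]},{"delta_pos": [0,0.8,0],"delta_rot": [0,0,0]}]'

```text
time: 5.5
position: [0.5463, -0.1571, 0.0213]
ee_rot: [[-0.984, -0.178, -0.0], [-0.178, 0.984, 0.0], [0.0, 0.0, -1.0]]
contact_force: [1.0, 0.3, 0.2]
opening: -0.0003
```

Run:
```python
from h import *
C,im=look('3')
cv2.imwrite('pics/c3.png',cv2.resize(im,(800,600)))
```

```text
wedge [([0.5393, -0.0948, 0.023], 0.92)]
wedge_tip [([0.5348, -0.0418, 0.0183], 0.56)]
wedge_butt [([0.5357, -0.1436, 0.0267], 0.64)]
short_foot [([0.5246, -0.0075, 0.019], 0.77)]
test_pad [([0.5363, -0.0967, 0.0227], 0.28)]
```

View pics/c3.png

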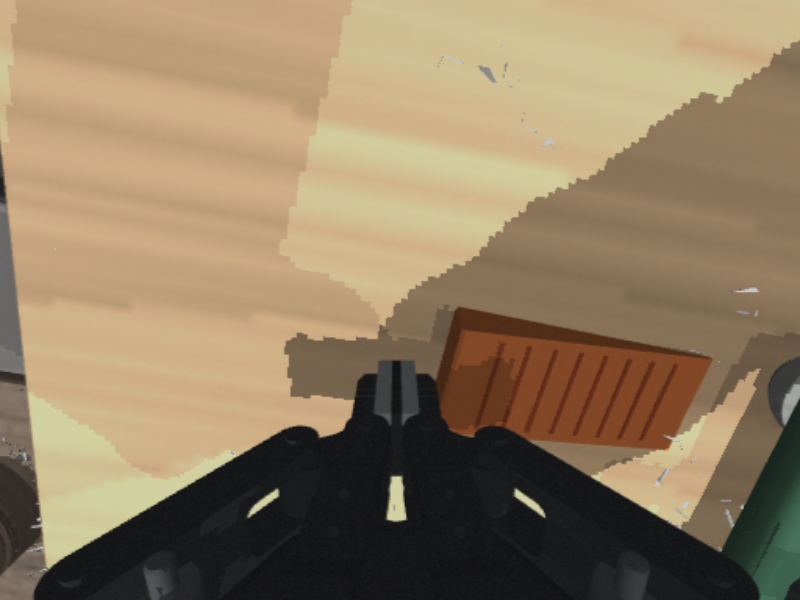

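Emit:
drive_tool --moves '[{"delta_pos": [0,0.2,0],"delta_rot": [0,0,0]},{"delta_pos": [0,0.4,0],"delta_rot": [0,0,0]},{"delta_pos": [0,0.6,0],"delta_rot": [0,0,0]},{"delta_pos": [0,0.8,0],"delta_rot": [0,0,0]},{"delta_pos": [0,1.0,0],"delta_rot": [0,0,0]}]'

```text
time: 6.3
position: [0.5463, -0.1472, 0.0213]
ee_rot: [[-0.984, -0.177, 0.0], [-0.177, 0.984, 0.0], [-0.0, 0.0, -1.0]]
contact_force: [0.5, -1.2, -0.1]
opening: 0.0003
```

Run:
```python
from h import *
C,im=look('4')
cv2.imwrite('pics/c4.png',cv2.resize(im,(800,600)))
```

```text
wedge [([0.5354, -0.0837, 0.0229], 0.62)]
wedge_tip [([0.5302, -0.0302, 0.0154], 0.64), ([0.5357, -0.0846, 0.0242], 0.35)]
wedge_butt [([0.5371, -0.1335, 0.0278], 0.9)]
short_foot [([0.523, -0.0058, 0.0195], 0.6)]
test_pad []
```

View pics/c4.png

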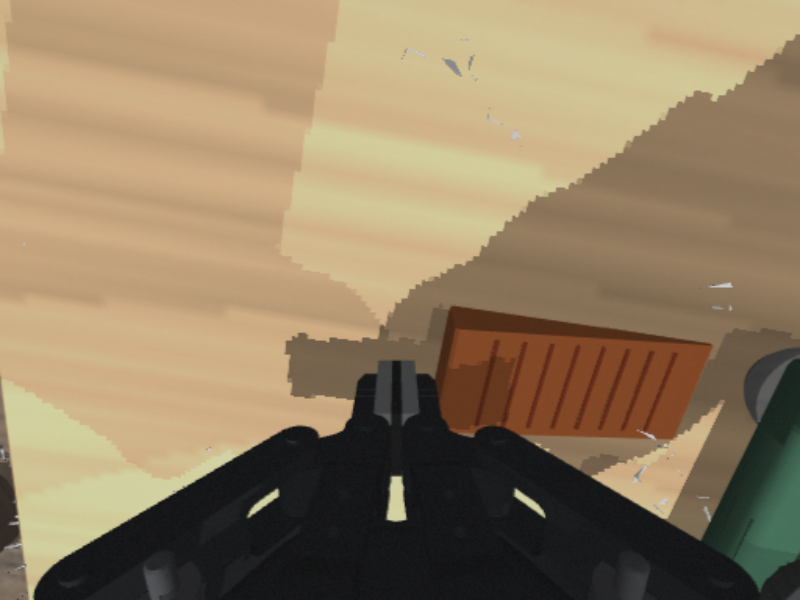

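Run:
```python
from h import *
C=wcam()
k=512/800
f=lambda p,z: ray(*C,(p[0]*k,p[1]*k),z)
a=f((711,345),.019);b=f((672,439),.020);c=f((452,308),.018);d=f((457,329),.038)
for v in(a,b,c,d):print(np.round(v,4))
t=(a+b)/2;e=(a-c)[:2];print('tip',t,'side head',np.degrees(np.arctan2(e[1],e[0])),'tip edge',np.degrees(np.arctan2((a-b)[1],(a-b)[0]))-90)
F=np.array([.5205,-.006]);g=F-t[:2];h=e/np.linalg.norm(e);print('along',g@h,'left lat',h[0]*g[1]-h[1]*g[0])
print(proj(*C,[F[0],F[1],.018])/k, proj(*C,[F[0],F[1],.036])/k)
```

```text
[ 0.5131 -0.0325  0.019 ]
[ 0.5549 -0.0319  0.02  ]
[ 0.5163 -0.1317  0.018 ]
[ 0.5165 -0.1326  0.038 ]
tip [ 0.53401335 -0.03221141  0.0195    ] side head 91.86047725446147 tip edge -269.1309985089347
along 0.02663630921348939 left lat 0.012655253985490585
[[765.70930191 372.16657318]] [[808.70552271 397.13758449]]
```

Emit:
drive_tool --moves '[{"delta_pos": [0.12,0.17,0],"delta_rot": [0,0,0]},{"delta_pos": [0.25,0.34,0],"delta_rot": [0,0,0]},{"delta_pos": [0.37,0.5,0],"delta_rot": [0,0,0]},{"delta_pos": [0.5,0.7,0],"delta_rot": [0,0,0]},{"delta_pos": [0.5,0.7,0],"delta_rot": [0,0,0]}]'

```text
time: 7.1
position: [0.5516, -0.14, 0.0213]
ee_rot: [[-0.984, -0.178, 0.0], [-0.178, 0.984, 0.0], [-0.0, 0.0, -1.0]]
contact_force: [0.0, -0.3, -0.2]
opening: 0.0
```

Run:
```python
from h import *
C,im=look('5')
cv2.imwrite('pics/c5.png',cv2.resize(im,(800,600)))
```

```text
wedge [([0.5345, -0.0804, 0.0218], 0.69)]
wedge_tip [([0.5228, -0.0265, 0.0147], 0.75)]
wedge_butt [([0.5403, -0.1288, 0.0249], 0.89)]
short_foot [([0.5233, -0.0076, 0.0197], 0.69)]
test_pad []
```

View pics/c5.png

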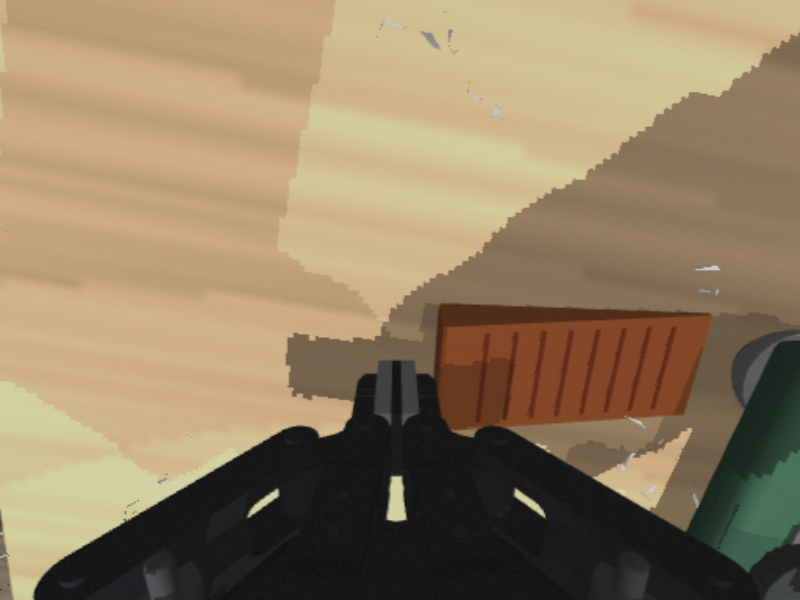

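```bash
cat >> h.py <<'E'
def fit(C,a,b,c,F=(.5215,-.0063)):
    k=512/800
    f=lambda p,z: ray(*C,(p[0]*k,p[1]*k),z)
    a=f(a,.019);b=f(b,.020);c=f(c,.018)
    t=(a+b)/2;e=(a-c)[:2];h=e/np.linalg.norm(e);g=np.array(F)-t[:2]
    bm=c[:2]+.021*np.array([h[1],-h[0]])
    print('tip',np.round(t,4),'butt',bm.round(4),'len',np.linalg.norm(e),'head',np.degrees(np.arctan2(e[1],e[0])),'along',g@h,'left lat',h[0]*g[1]-h[1]*g[0])
    u=np.array(F)-bm;print('bearing butt->F',np.degrees(np.arctan2(u[1],u[0])))
E
python3 - <<'E'
from h import *
C=wcam()
fit(C,(711,315),(686,413),(439,304))
E
```

```text
tip [ 0.527  -0.0273  0.0195] butt [ 0.5414 -0.1269] len 0.1002887012639383 head 97.98399511111845 along 0.021575786590442802 left lat 0.002549541659234582
bearing butt->F 99.37288507329282
```

Emit:
drive_tool --moves '[{"delta_pos": [0.14,-0.8,0],"delta_rot": [0,0,-0.015]},{"delta_pos": [-0.4,-0.9,0],"delta_rot": [0,0,-0.015]},{"delta_pos": [-0.55,-0.9,0],"delta_rot": [0,0,-0.015]},{"delta_pos": [-0.62,-0.5,0],"delta_rot": [0,0,-0.015]},{"delta_pos": [-0.67,-0.2,0],"delta_rot": [0,0,-0.015]}]'

```text
time: 7.9
position: [0.5444, -0.1419, 0.0213]
ee_rot: [[-0.987, -0.163, -0.0], [-0.163, 0.987, 0.0], [0.0, 0.0, -1.0]]
contact_force: [0.3, 0.2, 0.2]
opening: -0.0001
```

Emit:
drive_tool --moves '[{"delta_pos": [-0.04,0.25,0],"delta_rot": [0,0,0]},{"delta_pos": [-0.08,0.5,0],"delta_rot": [0,0,0]},{"delta_pos": [-0.12,0.75,0],"delta_rot": [0,0,0]},{"delta_pos": [-0.16,1.0,0],"delta_rot": [0,0,0]},{"delta_pos": [-0.2,1.2,0],"delta_rot": [0,0,0]}]'

```text
time: 8.4
position: [0.5426, -0.1302, 0.0213]
ee_rot: [[-0.987, -0.163, 0.0], [-0.163, 0.987, 0.0], [-0.0, 0.0, -1.0]]
contact_force: [0.5, -0.6, -1.2]
opening: 0.0003
```

Run:
```python
from h import *
C,im=look('6')
cv2.imwrite('pics/c6.png',cv2.resize(im,(800,600)))
cv2.imwrite('pics/s6.png',cv2.resize(ctrl.snapshot('scene')[120:270,120:320],(800,600)))
```

```text
wedge [([0.5316, -0.0706, 0.0234], 0.94)]
wedge_tip [([0.5166, -0.0199, 0.018], 0.94)]
wedge_butt [([0.5383, -0.1169, 0.0285], 0.77)]
short_foot []
test_pad []
```

View pics/c6.png

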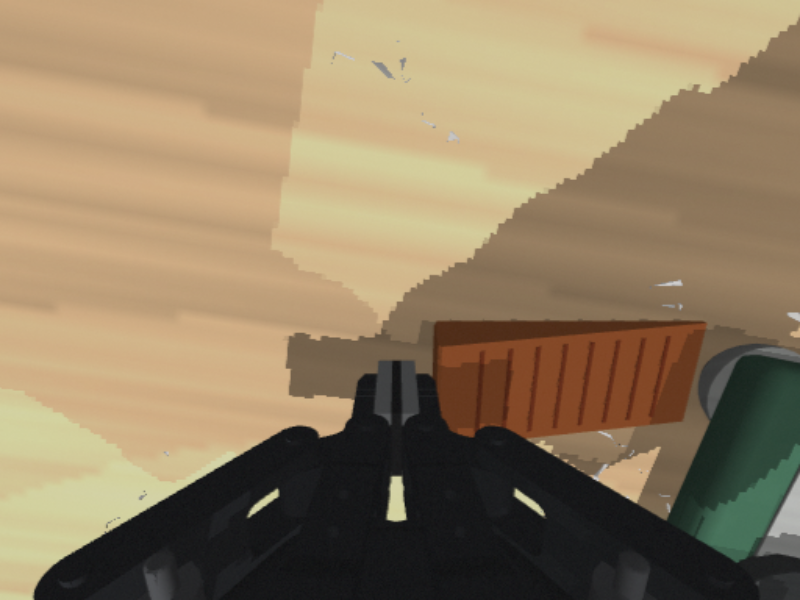

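View pics/s6.png

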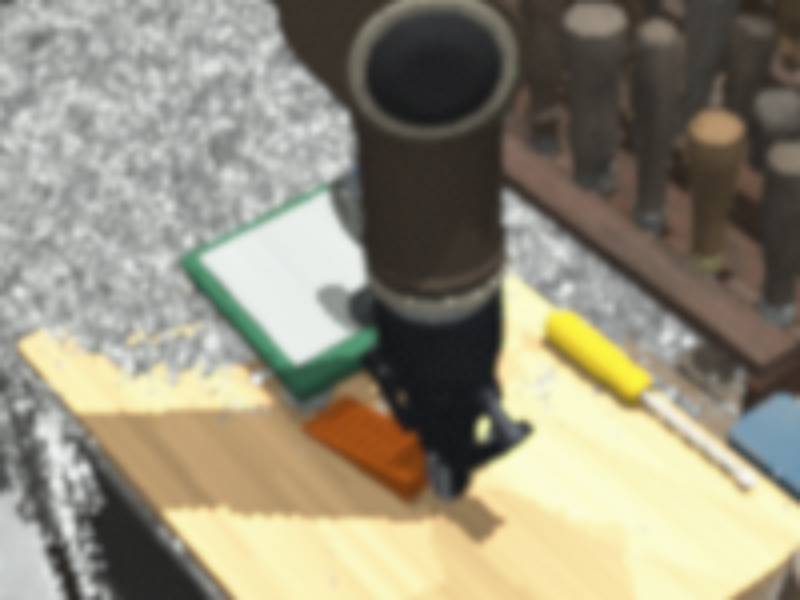

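Run:
```python
from h import *
C=wcam()
fit(C,(706,322),(690,419),(435,322))
# sphere silhouette for foot candidates
K,R,t=C
def sil(F):
    c=np.array([F[0],F[1],.036]);d=c-t;D=np.linalg.norm(d);d/=D;al=np.arcsin(.018/D)
    u=np.cross(d,[0,0,1]);u/=np.linalg.norm(u);v=np.cross(d,u)
    P=np.array([t+.1*(d*np.cos(al)+np.sin(al)*(np.cos(a)*u+np.sin(a)*v)) for a in np.linspace(0,6.28,90)])
    return proj(K,R,t,P)/(512/800)
im=cv2.imread('pics/c6.png')
for F,col in [((.5215,-.0063),(0,0,255)),((.5205,-.0055),(255,0,0))]:
    s=sil(F);print(F,s.min(0),s.max(0))
    cv2.polylines(im,[s.astype(int)],True,col,1)
cv2.imwrite('pics/c6b.png',im[200:600,400:800])
```

```text
tip [ 0.5227 -0.016   0.0195] butt [ 0.5401 -0.116 ] len 0.10027978257241103 head 99.60399020712015 along 0.0098157453071482 left lat -0.00039501741336882236
bearing butt->F 99.61031923963364
(0.5215, -0.0063) [694.50662839 344.07934793] [832.30469887 451.19954048]
(0.5205, -0.0055) [697.59115028 341.84900863] [836.18487757 449.04657698]
```

View pics/c6b.png

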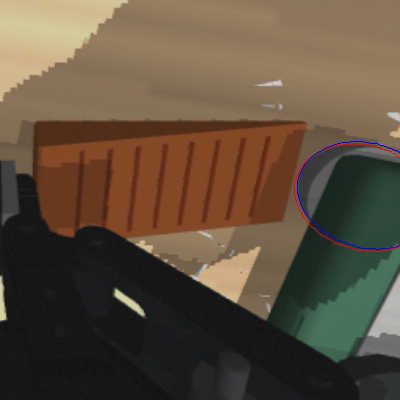

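Emit:
drive_tool --moves '[{"delta_pos": [-0.05,0.3,0],"delta_rot": [0,0,0]},{"delta_pos": [-0.1,0.6,0],"delta_rot": [0,0,0]},{"delta_pos": [-0.14,0.85,0],"delta_rot": [0,0,0]},{"delta_pos": [-0.18,1.1,0],"delta_rot": [0,0,0]},{"delta_pos": [-0.2,1.2,0],"delta_rot": [0,0,0]}]'

```text
time: 9.25
position: [0.5406, -0.1184, 0.0214]
ee_rot: [[-0.987, -0.163, 0.0], [-0.163, 0.987, -0.0], [-0.0, -0.0, -1.0]]
contact_force: [0.4, -2.5, 0.5]
opening: -0.0001
```

Emit:
drive_tool --moves '[{"delta_pos": [-0.03,0.2,0],"delta_rot": [0,0,0]},{"delta_pos": [-0.06,0.4,0],"delta_rot": [0,0,0]},{"delta_pos": [-0.1,0.6,0],"delta_rot": [0,0,0]},{"delta_pos": [-0.13,0.8,0],"delta_rot": [0,0,0]},{"delta_pos": [-0.16,1.0,0],"delta_rot": [0,0,0]}]'

```text
time: 9.75
position: [0.5389, -0.1083, 0.0213]
ee_rot: [[-0.987, -0.162, -0.0], [-0.162, 0.987, 0.0], [0.0, 0.0, -1.0]]
contact_force: [0.4, -3.8, 0.5]
opening: 0.0002
```

Run:
```python
from h import *
C,im=look('7',('wedge','wedge_tip','wedge_butt','short_foot'))
cv2.imwrite('pics/c7.png',cv2.resize(im,(800,600)))
cv2.imwrite('pics/s7.png',cv2.resize(ctrl.snapshot('scene')[120:270,120:320],(800,600)))
for q in ('test_pad','dial','stand'):
    for c in ['scene']: print(q,[(np.round(x['location'],4).tolist(),round(x['p'],2)) for x in ctrl.pinpoint(c,q)[:1]])
```

```text
wedge [([0.5268, -0.0484, 0.023], 0.76)]
wedge_tip [([0.5137, 0.004, 0.0154], 0.82)]
wedge_butt [([0.5364, -0.0933, 0.0291], 0.8), ([0.5288, -0.0489, 0.025], 0.28)]
short_foot [([0.5204, -0.006, 0.0254], 0.77), ([0.5152, 0.0026, 0.018], 0.49)]
test_pad []
dial [([0.5881, 0.0092, 0.1488], 0.56)]
stand []
```

View pics/c7.png

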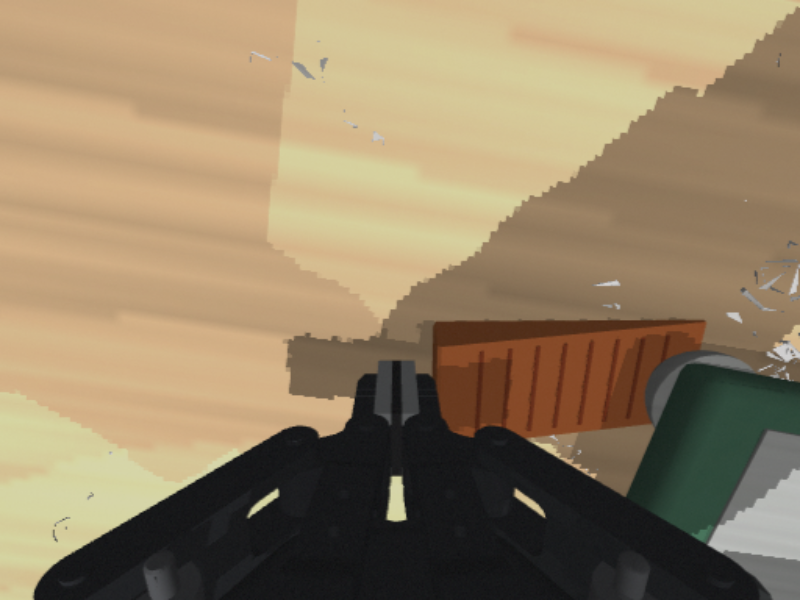

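View pics/s7.png

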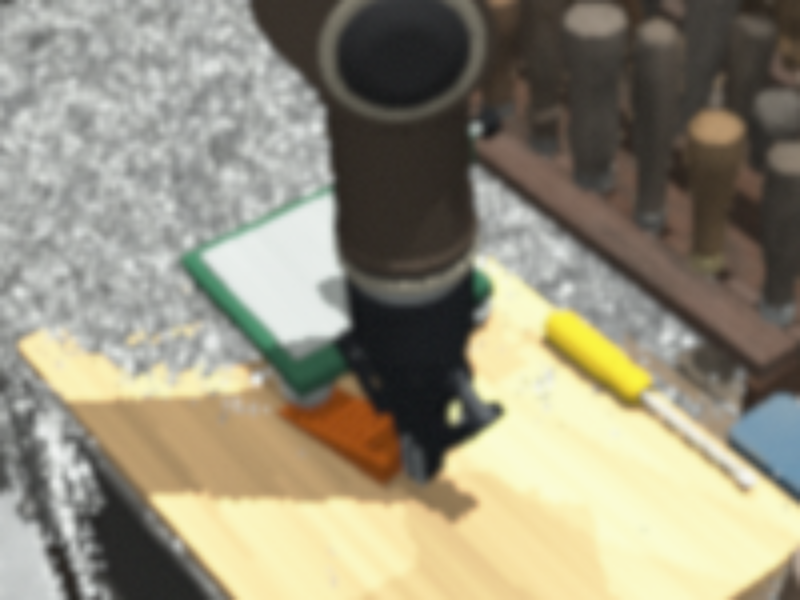

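Emit:
drive_tool --moves '[{"delta_pos": [-0.03,0.2,0],"delta_rot": [0,0,0]},{"delta_pos": [-0.06,0.4,0],"delta_rot": [0,0,0]},{"delta_pos": [-0.1,0.6,0],"delta_rot": [0,0,0]},{"delta_pos": [-0.13,0.8,0],"delta_rot": [0,0,0]},{"delta_pos": [-0.15,0.9,0],"delta_rot": [0,0,0]}]'

```text
time: 10.7
position: [0.5374, -0.0992, 0.0213]
ee_rot: [[-0.987, -0.163, -0.0], [-0.163, 0.987, 0.0], [0.0, 0.0, -1.0]]
contact_force: [0.1, -3.2, -1.1]
opening: -0.0
```

Run:
```python
from h import *
print([np.round(ctrl.observe()['contact_force'],1).tolist()])
C,im=look('8',('wedge_tip','wedge_butt','short_foot'))
cv2.imwrite('pics/c8.png',cv2.resize(im,(800,600)))
t=ctrl.snapshot('top');cv2.imwrite('pics/t8.png',cv2.resize(t[140:260,130:290],(800,600)))
print(np.round(ctrl.observe()['contact_force'],1).tolist())
for q in ('test_pad','dial','stand'): print(q,[(np.round(x['location'],4).tolist(),round(x['p'],2)) for x in ctrl.pinpoint('top',q)[:1]])
```

```text
[[0.1, -3.2, -1.1]]
wedge_tip [([0.5125, 0.0137, 0.0197], 0.79)]
wedge_butt [([0.5362, -0.0884, 0.0275], 0.69)]
short_foot [([0.5232, -0.0026, 0.0264], 0.88)]
[0.3, -0.9, -0.4]
test_pad [([0.6521, 0.1196, 0.0644], 0.6)]
dial [([0.5854, 0.0089, 0.1556], 0.69)]
stand [([0.5851, 0.0551, 0.0185], 0.92)]
```

View pics/c8.png

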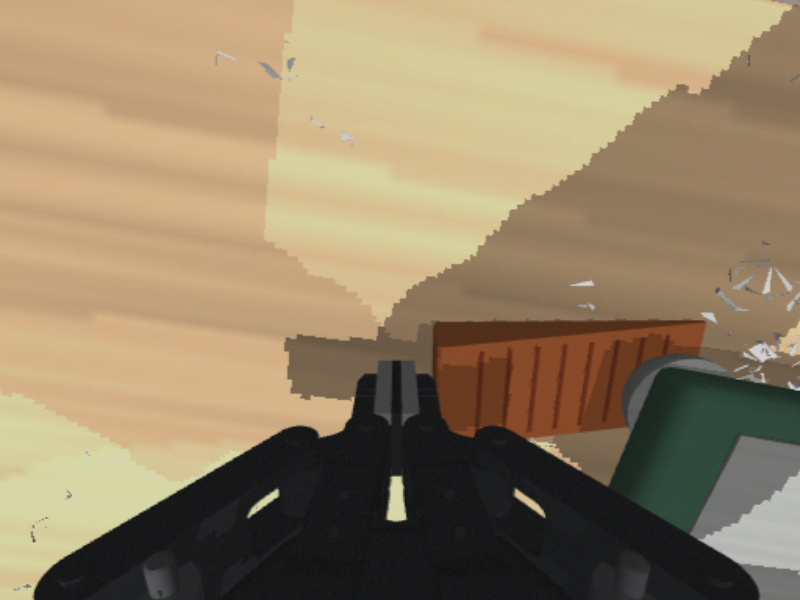

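View pics/t8.png

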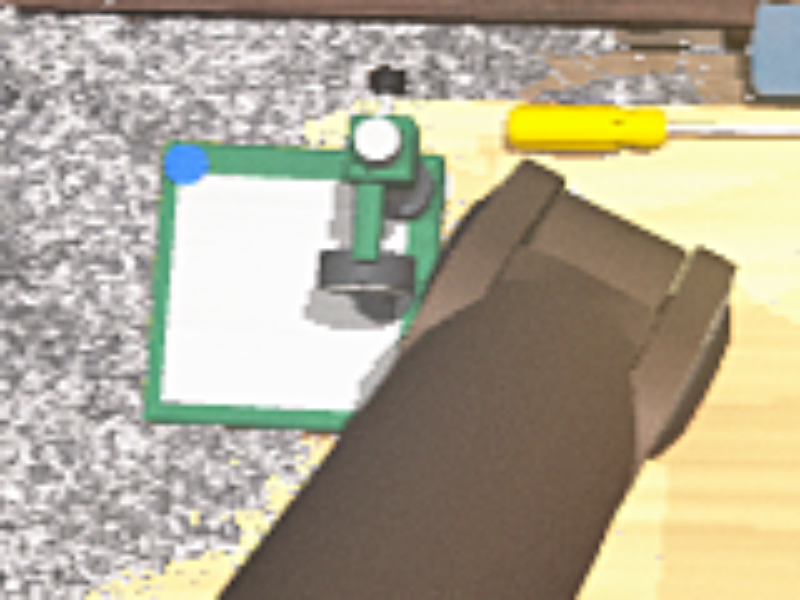

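Emit:
drive_tool --moves '[{"delta_pos": [-0.01,0.06,0],"delta_rot": [0,0,0]},{"delta_pos": [-0.02,0.12,0],"delta_rot": [0,0,0]},{"delta_pos": [-0.03,0.18,0],"delta_rot": [0,0,0]},{"delta_pos": [-0.04,0.24,0],"delta_rot": [0,0,0]},{"delta_pos": [-0.05,0.3,0],"delta_rot": [0,0,0]}]'

```text
time: 11.6
position: [0.537, -0.0965, 0.0213]
ee_rot: [[-0.987, -0.162, 0.0], [-0.162, 0.987, -0.0], [-0.0, -0.0, -1.0]]
contact_force: [0.3, -2.8, -0.2]
opening: -0.0001
```

Run:
```python
from h import *
C,im=look('9',('wedge_tip','short_foot'))
a=cv2.imread('pics/w8.png')[200:330,380:];b=im[200:330,380:]
cv2.imwrite('pics/c9.png',cv2.resize(np.hstack([a,b]),None,fx=3,fy=3))
print(np.round(ctrl.observe()['contact_force'],1).tolist())
ctrl.snapshot('top')
for q in ('test_pad','dial','stand'): print(q,[(np.round(x['location'],4).tolist(),round(x['p'],2)) for x in ctrl.pinpoint('top',q)[:1]])
```

```text
wedge_tip []
short_foot [([0.5193, -0.0024, 0.0289], 0.84), ([0.5338, -0.0851, 0.0288], 0.45)]
[-1.1, -2.2, -0.8]
test_pad [([0.6528, 0.1189, 0.0627], 0.58)]
dial [([0.5838, 0.0091, 0.1504], 0.91)]
stand [([0.5864, 0.055, 0.0149], 0.93)]
```

View pics/c9.png

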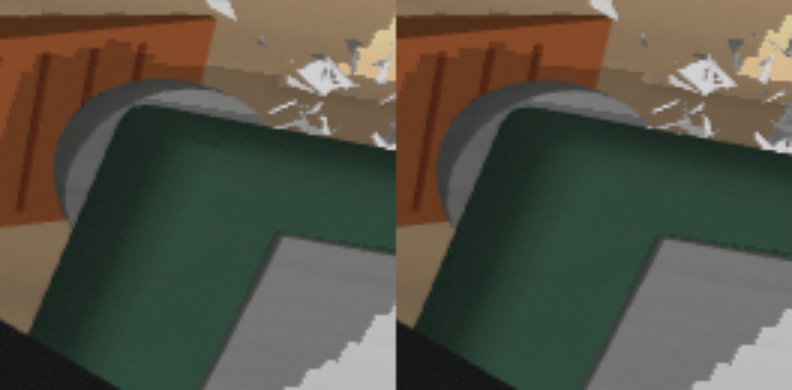

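Emit:
drive_tool --moves '[{"delta_pos": [-0.01,0.04,0],"delta_rot": [0,0,0]},{"delta_pos": [-0.01,0.07,0],"delta_rot": [0,0,0]},{"delta_pos": [-0.02,0.1,0],"delta_rot": [0,0,0]},{"delta_pos": [-0.02,0.12,0],"delta_rot": [0,0,0]},{"delta_pos": [-0.02,0.15,0],"delta_rot": [0,0,0]}]'

```text
time: 12.45
position: [0.5367, -0.095, 0.0213]
ee_rot: [[-0.987, -0.162, -0.0], [-0.162, 0.987, 0.0], [0.0, 0.0, -1.0]]
contact_force: [-0.8, -3.0, -0.5]
opening: 0.0001
```

```bash
cat >> h.py <<'E'
def flow(i,j):
    a=cv2.imread(f'pics/w{i}.png',0);b=cv2.imread(f'pics/w{j}.png',0)
    m=lambda x0,y0,x1,y1:(x0,y0,x1,y1)
    for n,(x0,y0,x1,y1) in {'plate':(440,230,512,320),'board':(100,40,400,180),'wedge':(285,210,385,260)}.items():
        mk=np.zeros_like(a);mk[y0:y1,x0:x1]=255
        p=cv2.goodFeaturesToTrack(a,60,.01,4,mask=mk)
        q,s,e=cv2.calcOpticalFlowPyrLK(a,b,p,None,winSize=(15,15));s=s.ravel()==1
        d=(q-p).reshape(-1,2)[s];print(n,len(d),np.round(np.median(d,0),2))
E
python3 - <<'E'
from h import *
C,im=look('10',('short_foot',))
print(np.round(ctrl.observe()['contact_force'],1).tolist())
for i,j in [(7,8),(8,9),(9,10)]: print(i,j);flow(i,j)
ctrl.snapshot('top')
for q in ('test_pad','dial','stand'): print(q,[(np.round(x['location'],4).tolist(),round(x['p'],2)) for x in ctrl.pinpoint('top',q)[:1]])
E
```

```text
short_foot [([0.5213, -0.0044, 0.0281], 0.97), ([0.5342, -0.082, 0.0258], 0.22)]
[0.0, -2.6, -0.1]
7 8
plate 16 [-15.77   2.21]
board 44 [-3.52  1.86]
wedge 51 [-0.07  0.41]
8 9
plate 19 [-4.55  0.41]
board 46 [-1.61  0.56]
wedge 50 [ 0.06 -0.64]
9 10
plate 27 [-2.75  0.12]
board 46 [-2.9   0.24]
wedge 48 [-0.12  0.04]
test_pad [([0.6538, 0.1189, 0.0656], 0.76)]
dial [([0.5871, 0.0092, 0.1538], 0.93)]
stand [([0.5848, 0.0559, 0.0184], 0.95)]
```

Emit:
drive_tool --moves '[{"delta_pos": [-0.01,0.04,0],"delta_rot": [0,0,0]},{"delta_pos": [-0.01,0.07,0],"delta_rot": [0,0,0]},{"delta_pos": [-0.02,0.1,0],"delta_rot": [0,0,0]},{"delta_pos": [-0.02,0.12,0],"delta_rot": [0,0,0]},{"delta_pos": [-0.02,0.12,0],"delta_rot": [0,0,0]}]'

```text
time: 13.25
position: [0.5365, -0.0937, 0.0213]
ee_rot: [[-0.987, -0.163, 0.0], [-0.163, 0.987, 0.0], [-0.0, 0.0, -1.0]]
contact_force: [-0.5, -3.0, -0.6]
opening: 0.0001
```

Run:
```python
from h import *
f=[]
for k in range(5):
    im=ctrl.snapshot('wrist');f.append(ctrl.observe()['contact_force'])
cv2.imwrite('pics/w11.png',im)
print(np.round(f,1),np.mean(f,0))
flow(10,11)
```

```text
[[ 0.5 -3.1 -0.5]
 [-0.1 -3.1 -0.6]
 [-0.4 -2.8 -0.5]
 [ 0.  -2.3 -0.6]
 [ 0.8 -3.5  0.6]] [ 0.14758237 -2.95912032 -0.313     ]
plate 28 [-2.14  0.17]
board 48 [-0.43 -0.01]
wedge 47 [ 0.02 -0.01]
```

Emit:
drive_tool --moves '[{"delta_pos": [-0.01,0.03,0],"delta_rot": [0,0,0]},{"delta_pos": [-0.01,0.06,0],"delta_rot": [0,0,0]},{"delta_pos": [-0.01,0.08,0],"delta_rot": [0,0,0]},{"delta_pos": [-0.02,0.1,0],"delta_rot": [0,0,0]},{"delta_pos": [-0.02,0.12,0],"delta_rot": [0,0,0]}]'

```text
time: 14.0
position: [0.5364, -0.0928, 0.0213]
ee_rot: [[-0.987, -0.162, 0.0], [-0.162, 0.987, -0.0], [-0.0, -0.0, -1.0]]
contact_force: [1.0, -4.4, -0.5]
opening: -0.0003
```

Run:
```python
from h import *
f=[]
for k in range(5):
    im=ctrl.snapshot('wrist');f.append(ctrl.observe()['contact_force'])
cv2.imwrite('pics/w12.png',im)
print(np.round(f,1)[:,1],np.mean(f,0))
flow(11,12)
C=wcam()
s=(proj(*C,[[.521,-.006,.018+.007]])*800/512);print(s)
cv2.imwrite('pics/c12.png',cv2.resize(im,(800,600)))
```

```text
[-4.5 -4.1 -3.3 -4.2 -4.8] [ 0.55724836 -4.18370354 -0.25654419]
plate 29 [-1.77  0.05]
board 45 [-1.88  0.07]
wedge 44 [ 0.02 -0.79]
[[632.13265186 379.02286578]]
```

View pics/c12.png

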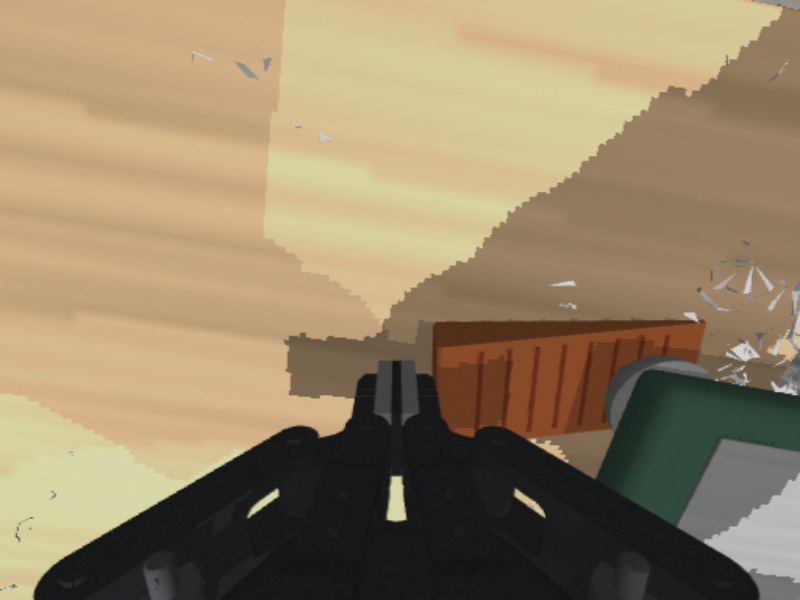

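Emit:
drive_tool --moves '[{"delta_pos": [0,0.02,0],"delta_rot": [0,0,0]},{"delta_pos": [-0.01,0.04,0],"delta_rot": [0,0,0]},{"delta_pos": [-0.01,0.06,0],"delta_rot": [0,0,0]},{"delta_pos": [-0.01,0.08,0],"delta_rot": [0,0,0]},{"delta_pos": [-0.01,0.08,0],"delta_rot": [0,0,0]}]'

```text
time: 14.75
position: [0.5363, -0.092, 0.0213]
ee_rot: [[-0.987, -0.162, 0.0], [-0.162, 0.987, -0.0], [-0.0, -0.0, -1.0]]
contact_force: [1.4, -4.9, -0.8]
opening: 0.0001
```

Run:
```python
from h import *
f=[]
for k in range(5):
    im=ctrl.snapshot('wrist');f.append(ctrl.observe()['contact_force'])
cv2.imwrite('pics/w13.png',im)
print(np.round(f,1)[:,1],np.mean(f,0),ctrl.observe()['position'])
flow(12,13)
```

```text
[-3.8 -5.1 -5.5 -4.9 -4.8] [ 1.07588082 -4.830187   -0.46017093] [ 0.5363156  -0.0920291   0.02133263]
plate 30 [-1.17  0.03]
board 46 [-1.22 -0.04]
wedge 48 [-0.02 -0.16]
```

Emit:
drive_tool --moves '[{"delta_pos": [0.1,-0.5,0],"delta_rot": [0,0,0]},{"delta_pos": [0.3,-2,0],"delta_rot": [0,0,0]},{"delta_pos": [0.6,-4,1],"delta_rot": [0,0,0]},{"delta_pos": [0.6,-5,5],"delta_rot": [0,0,0]},{"delta_pos": [0.6,-5,10],"delta_rot": [0,0,0]}]'

```text
time: 15.5
position: [0.5404, -0.1441, 0.1209]
ee_rot: [[-0.987, -0.16, -0.005], [-0.16, 0.987, -0.0], [0.005, 0.0, -1.0]]
contact_force: [0.3, 0.7, -0.1]
opening: -0.0001
```

Emit:
drive_tool --moves '[{"delta_pos": [-1,0,5],"delta_rot": [0,0,0]},{"delta_pos": [-3,0,10],"delta_rot": [0,0,-0.05]},{"delta_pos": [-5,0,15],"delta_rot": [0,0,-0.1]},{"delta_pos": [-5,3,17],"delta_rot": [0,0,-0.16]},{"delta_pos": [-5,6,17],"delta_rot": [0,0,-0.16]}]'

```text
time: 16.0
position: [0.4933, -0.0831, 0.2959]
ee_rot: [[-1.0, 0.002, 0.007], [0.002, 1.0, 0.002], [-0.007, 0.002, -1.0]]
contact_force: [0.4, 0.8, -1.1]
opening: 0.0002
```

Run:
```python
from h import *
C,im=look('14',('wedge','wedge_tip','wedge_butt','short_foot','test_pad','stand'))
cv2.imwrite('pics/c14.png',cv2.resize(im[130:,150:450],None,fx=2.3,fy=2.3))
t=ctrl.snapshot('top');cv2.imwrite('pics/t14.png',cv2.resize(t[140:260,130:290],(800,600)))
for q in ('test_pad','dial','stand','wedge','wedge_butt'): print(q,[(np.round(x['location'],4).tolist(),round(x['p'],2)) for x in ctrl.pinpoint('top',q)[:1]])
t=ctrl.snapshot('scene');cv2.imwrite('pics/s14.png',cv2.resize(t[120:270,120:320],(800,600)))
for q in ('test_pad','dial','stand','wedge','wedge_butt'): print(q,[(np.round(x['location'],4).tolist(),round(x['p'],2)) for x in ctrl.pinpoint('scene',q)[:1]])
```

```text
wedge [([0.5241, -0.0327, 0.0239], 0.95), ([0.5208, -0.0043, 0.0304], 0.75)]
wedge_tip [([0.5091, 0.0224, 0.0183], 0.82)]
wedge_butt [([0.5328, -0.0811, 0.0264], 0.89)]
short_foot [([0.5222, -0.0065, 0.0253], 0.86)]
test_pad [([0.6542, 0.1246, 0.0585], 0.74)]
stand [([0.5868, 0.064, 0.0192], 0.77)]
test_pad [([0.6524, 0.1173, 0.0666], 0.88)]
dial []
stand [([0.5851, 0.0574, 0.0174], 0.9)]
wedge []
wedge_butt []
test_pad [([0.6468, 0.1131, 0.0604], 0.64)]
dial [([0.5899, 0.0126, 0.1534], 0.75)]
stand [([0.5869, 0.0623, 0.0184], 0.91)]
wedge [([0.5256, -0.0257, 0.0199], 0.95)]
wedge_butt [([0.5348, -0.0786, 0.0281], 0.88)]
```

View pics/c14.png

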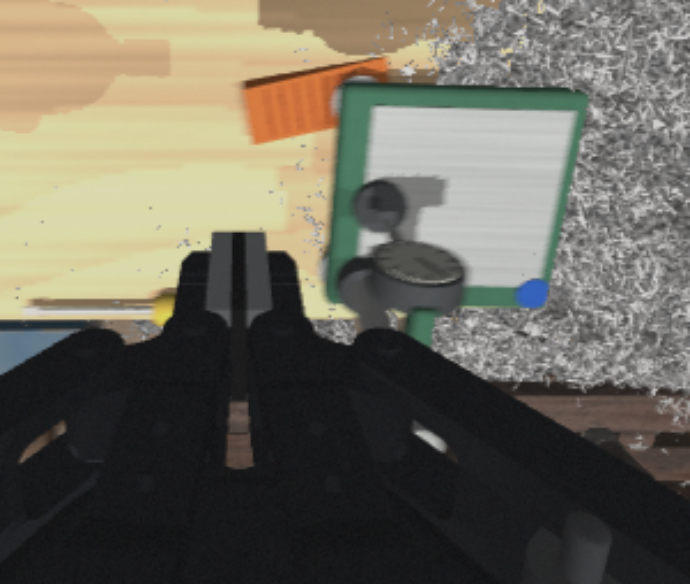

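View pics/s14.png

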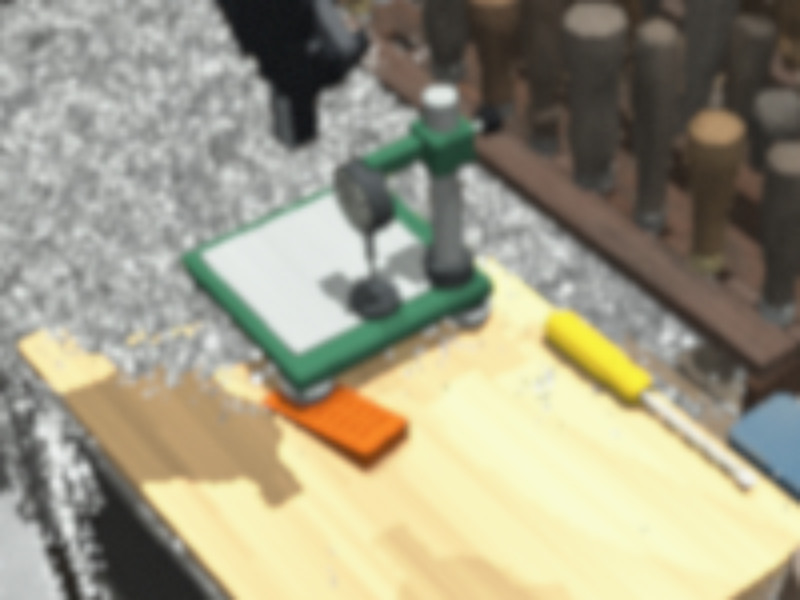

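```bash
cat >> h.py <<'E'
def blue(im,roi):
    h=cv2.cvtColor(im,cv2.COLOR_BGR2HSV);m=cv2.inRange(h,(105,140,120),(120,255,255))
    r=np.zeros_like(m);x0,y0,x1,y1=roi;r[y0:y1,x0:x1]=m[y0:y1,x0:x1]
    n,l,st,ce=cv2.connectedComponentsWithStats(r);i=1+st[1:,4].argmax();return ce[i],st[i]
def cam(n):
    m=ctrl.camera_model(n);return np.array(m['camera_matrix']),np.array(m['rotation']),np.array(m['position'])
E
python3 - <<'E'
from h import *
C=wcam();u,s=blue(cv2.imread('pics/w14.png'),(340,220,440,290));print('w',u,s,ray(*C,u,.062))
im=ctrl.snapshot('top');u,s=blue(im,(140,150,200,200));T=cam('top');print('t',u,s,ray(*T,u,.062))
a=cv2.imread('pics/top0.png');u0,s=blue(a,(140,150,200,200));print('t0',u0,s,ray(*T,u0,.062))
E
```

```text
w [381.12307692 257.31538462] [375 252  13  12 130] [0.64741953 0.12156608 0.062     ]
t [166.53846154 172.38461538] [163 169   8   8  52] [0.65431409 0.12144248 0.062     ]
t0 [167.         172.67857143] [163 169   9   8  56] [0.65350491 0.12011287 0.062     ]
```

Emit:
drive_tool --moves '[{"delta_pos": [3,4.2,0],"delta_rot": [0,0,0]},{"delta_pos": [6,8.4,0],"delta_rot": [0,0,0]},{"delta_pos": [9,12.6,0],"delta_rot": [0,0,0]},{"delta_pos": [12,16.6,0],"delta_rot": [0,0,0]},{"delta_pos": [14.5,19.5,0],"delta_rot": [0,0,0]}]'

```text
time: 17.5
position: [0.6382, 0.1164, 0.291]
ee_rot: [[-1.0, -0.005, -0.0], [-0.005, 1.0, 0.001], [0.0, 0.001, -1.0]]
contact_force: [0.3, -0.7, 0.8]
opening: -0.0002
```

Emit:
drive_tool --moves '[{"delta_pos": [1.2,0.9,-3],"delta_rot": [0,0,0]},{"delta_pos": [1.2,0.9,-7],"delta_rot": [0,0,0]},{"delta_pos": [1.2,0.9,-11],"delta_rot": [0,0,0]},{"delta_pos": [1.2,0.9,-15],"delta_rot": [0,0,0]},{"delta_pos": [1.2,0.9,-18],"delta_rot": [0,0,0]}]'

```text
time: 18.0
position: [0.6481, 0.1223, 0.1084]
ee_rot: [[-1.0, -0.004, -0.002], [-0.004, 1.0, -0.001], [0.002, -0.001, -1.0]]
contact_force: [0.3, -0.4, -0.2]
opening: -0.0
```

Run:
```python
from h import *
C=wcam();C,im=look('15',('test_pad',))
try:
    u,s=blue(im,(0,0,512,384));print('w',u,s,ray(*C,u,.062))
except Exception as e: print(e)
print(ctrl.observe()['position'])
cv2.imwrite('pics/c15.png',cv2.resize(im,(800,600)))
```

```text
test_pad [([0.5506, -0.0616, -0.0018], 0.64)]
w [250.86819484 222.99140401] [237 214  28  17 349] [0.65806873 0.1208384  0.062     ]
[0.64613085 0.12208575 0.10655322]
```

View pics/c15.png

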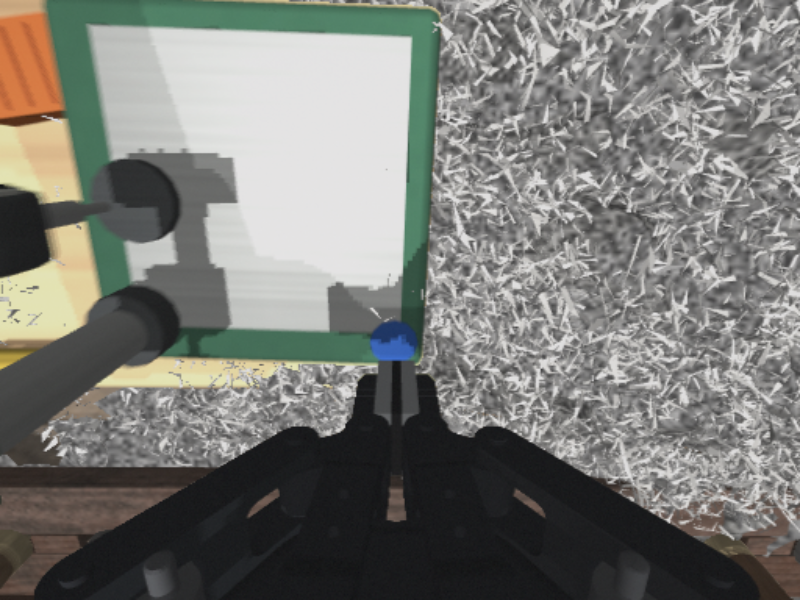

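Run:
```python
from h import *
C=wcam();im=ctrl.snapshot('wrist');u,s=blue(im,(0,0,512,384));print(u,s,ctrl.observe()['position'])
for r in (s[1],): print('near edge',ray(*C,(s[0]+s[2]/2,r),.062))
print(ray(*C,(s[0],s[1]+12),.062),ray(*C,(s[0]+s[2],s[1]+12),.062))
print(proj(*C,[.65,.1215,.062]))
```

```text
[250.14487633 225.28975265] [237 217  29  17 283] [0.64792957 0.12212914 0.10951796]
near edge [0.64996141 0.12100932 0.062     ]
[0.66003092 0.10988506 0.062     ] [0.65991325 0.13217259 0.062     ]
[[252.14792667 217.05003189]]
```

Emit:
drive_tool --moves '[{"delta_pos": [0,0,-0.5],"delta_rot": [0,0,0]},{"delta_pos": [0,0,-0.8],"delta_rot": [0,0,0]},{"delta_pos": [0,0,-1],"delta_rot": [0,0,0]},{"delta_pos": [0,0,-1],"delta_rot": [0,0,0]},{"delta_pos": [0,0,-1],"delta_rot": [0,0,0]}]'

```text
time: 18.65
position: [0.6495, 0.1223, 0.1019]
ee_rot: [[-1.0, -0.003, 0.001], [-0.003, 1.0, 0.0], [-0.001, 0.0, -1.0]]
contact_force: [0.1, -0.4, -0.2]
opening: -0.0001
```

Run:
```python
from h import *
C=wcam();im=ctrl.snapshot('wrist');u,s=blue(im,(0,0,512,384));print(u,s,C[2],ctrl.observe()['position'])
for z in (.062,.068): print('near edge',ray(*C,(s[0]+s[2]/2,s[1]),z),ray(*C,(s[0],s[1]+12),z),ray(*C,(s[0]+s[2],s[1]+12),z))
cv2.imwrite('pics/c16.png',cv2.resize(im[170:290,170:330],(800,600)))
t=ctrl.snapshot('top');cv2.imwrite('pics/t16.png',cv2.resize(t[140:260,130:290],(800,600)))
t=ctrl.snapshot('scene');cv2.imwrite('pics/s16.png',cv2.resize(t[120:270,120:320],(800,600)))
```

```text
[249.328125 226.515625] [236 220  29  12 192] [0.56999067 0.12236335 0.24509626] [0.64947144 0.12229613 0.10184058]
near edge [0.6540679  0.12064533 0.062     ] [0.6639902  0.10973462 0.062     ] [0.66390974 0.1315667  0.062     ]
near edge [0.65131272 0.12070163 0.068     ] [0.66090987 0.11014846 0.068     ] [0.66083205 0.13126511 0.068     ]
```

View pics/c16.png

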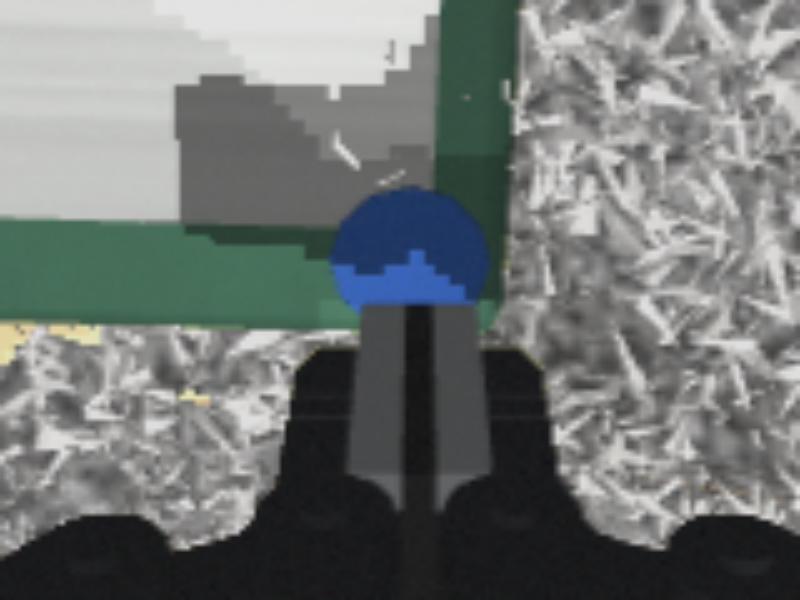

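View pics/s16.png

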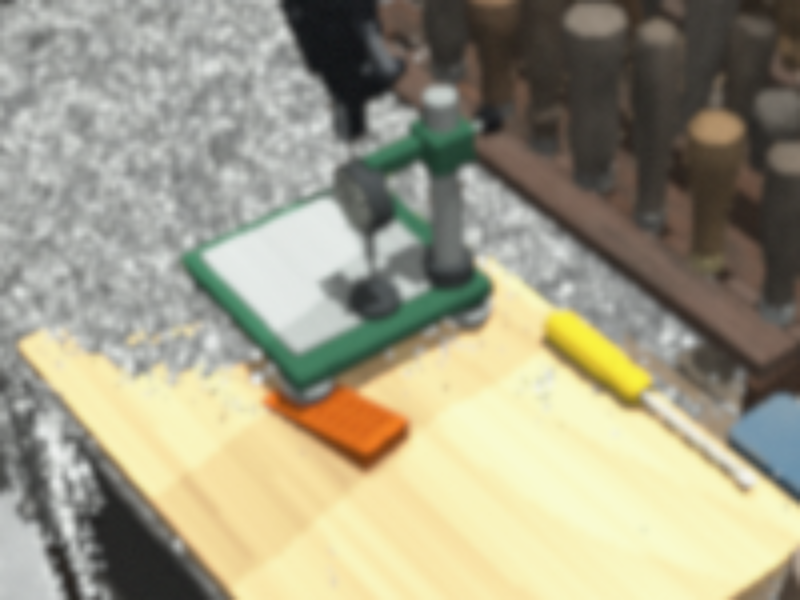

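Run:
```python
from h import *
C=wcam()
for z in (.062,.066):
  print(z,[ray(*C,p,z).round(4).tolist() for p in ((252,207.4),(252,222),(236,222),(268,222))])
```

```text
0.062 [[0.6437, 0.1217, 0.062], [0.6554, 0.1217, 0.062], [0.6554, 0.1098, 0.062], [0.6553, 0.1336, 0.062]]
0.066 [[0.6421, 0.1217, 0.066], [0.6535, 0.1217, 0.066], [0.6536, 0.1101, 0.066], [0.6535, 0.1333, 0.066]]
```

Emit:
drive_tool --moves '[{"delta_pos": [0.5,0,-1],"delta_rot": [0,0,0]},{"delta_pos": [0.5,0,-2],"delta_rot": [0,0,0]},{"delta_pos": [0.5,0,-2.8],"delta_rot": [0,0,0]},{"delta_pos": [0.5,0,-3.3],"delta_rot": [0,0,0]},{"delta_pos": [0.5,0,-3.3],"delta_rot": [0,0,0]}]'

```text
time: 19.3
position: [0.6534, 0.1221, 0.0669]
ee_rot: [[-1.0, -0.003, -0.002], [-0.003, 1.0, -0.001], [0.002, -0.001, -1.0]]
contact_force: [0.5, -0.1, 0.8]
opening: -0.0001
```

Emit:
drive_tool --moves '[{"delta_pos": [0,0,-0.1],"delta_rot": [0,0,0]},{"delta_pos": [0,0,-0.2],"delta_rot": [0,0,0]},{"delta_pos": [0,0,-0.3],"delta_rot": [0,0,0]},{"delta_pos": [0,0,-0.4],"delta_rot": [0,0,0]},{"delta_pos": [0,0,-0.4],"delta_rot": [0,0,0]}]'

```text
time: 19.8
position: [0.6542, 0.1223, 0.0643]
ee_rot: [[-1.0, -0.003, 0.0], [-0.003, 1.0, 0.0], [-0.0, 0.0, -1.0]]
contact_force: [0.7, -0.1, -0.4]
opening: 0.0001
```

Emit:
drive_tool --moves '[{"delta_pos": [0,0,-0.05],"delta_rot": [0,0,0]},{"delta_pos": [0,0,-0.1],"delta_rot": [0,0,0]},{"delta_pos": [0,0,-0.15],"delta_rot": [0,0,0]},{"delta_pos": [0,0,-0.2],"delta_rot": [0,0,0]},{"delta_pos": [0,0,-0.2],"delta_rot": [0,0,0]}]'

```text
time: 20.3
position: [0.6542, 0.1222, 0.0622]
ee_rot: [[-1.0, -0.003, -0.0], [-0.003, 1.0, -0.0], [0.0, -0.0, -1.0]]
contact_force: [-0.4, 0.6, 0.7]
opening: 0.0002
```

Emit:
drive_tool --moves '[{"delta_pos": [0,0,-0.03],"delta_rot": [0,0,0]},{"delta_pos": [0,0,-0.06],"delta_rot": [0,0,0]},{"delta_pos": [0,0,-0.1],"delta_rot": [0,0,0]},{"delta_pos": [0,0,-0.1],"delta_rot": [0,0,0]},{"delta_pos": [0,0,-0.1],"delta_rot": [0,0,0]}]'

```text
time: 20.8
position: [0.6543, 0.1223, 0.0619]
ee_rot: [[-1.0, -0.003, 0.0], [-0.003, 1.0, 0.0], [-0.0, 0.0, -1.0]]
contact_force: [-2.8, 0.3, 6.3]
opening: -0.0
```

Emit:
drive_tool --moves '[{"delta_pos": [0,0,-0.01],"delta_rot": [0,0,0]},{"delta_pos": [0,0,-0.02],"delta_rot": [0,0,0]},{"delta_pos": [0,0,-0.02],"delta_rot": [0,0,0]},{"delta_pos": [0,0,-0.02],"delta_rot": [0,0,0]},{"delta_pos": [0,0,-0.02],"delta_rot": [0,0,0]}]'

```text
time: 21.3
position: [0.6543, 0.1223, 0.0619]
ee_rot: [[-1.0, -0.003, 0.0], [-0.003, 1.0, 0.0], [-0.0, 0.0, -1.0]]
contact_force: [-2.2, -0.7, 7.0]
opening: -0.0004
```

Emit:
drive_tool --moves '[{"delta_pos": [0,0,0.1],"delta_rot": [0,0,0]},{"delta_pos": [0,0,0.3],"delta_rot": [0,0,0]},{"delta_pos": [0,0,2],"delta_rot": [0,0,0]},{"delta_pos": [0,0,5],"delta_rot": [0,0,0]},{"delta_pos": [0,0,9],"delta_rot": [0,0,0]}]'

```text
time: 21.8
position: [0.6533, 0.122, 0.1515]
ee_rot: [[-1.0, -0.003, -0.003], [-0.003, 1.0, -0.001], [0.003, -0.001, -1.0]]
contact_force: [0.6, 0.6, 0.3]
opening: -0.0
```

Emit:
drive_tool --moves '[{"delta_pos": [0,0,4],"delta_rot": [0,0,0]},{"delta_pos": [0,0,8],"delta_rot": [0,0,0]},{"delta_pos": [0,0,12],"delta_rot": [0,0,0]},{"delta_pos": [-4,-3,13],"delta_rot": [0,0,0]},{"delta_pos": [-7,-6,13],"delta_rot": [0,0,0]}]'

```text
time: 22.3
position: [0.5844, 0.062, 0.2843]
ee_rot: [[-1.0, -0.005, 0.005], [-0.005, 1.0, 0.001], [-0.005, 0.001, -1.0]]
contact_force: [-0.0, -0.4, -1.1]
opening: 0.0002
```

Emit:
drive_tool --moves '[{"delta_pos": [-3,-4,1],"delta_rot": [0,0,0]},{"delta_pos": [-6,-8,1],"delta_rot": [0,0,0]},{"delta_pos": [-9,-13,1],"delta_rot": [0,0,0]},{"delta_pos": [-9,-14,1],"delta_rot": [0,0,0]},{"delta_pos": [-9,-14,1],"delta_rot": [0,0,0]}]'

```text
time: 22.8
position: [0.493, -0.0814, 0.2929]
ee_rot: [[-1.0, 0.003, 0.003], [0.003, 1.0, 0.001], [-0.003, 0.001, -1.0]]
contact_force: [-0.4, 0.1, -0.1]
opening: 0.0003
```

Run:
```python
from h import *
C,im=look('17',('wedge','wedge_tip','wedge_butt','short_foot','test_pad','stand'))
cv2.imwrite('pics/c17.png',cv2.resize(im[130:,150:450],None,fx=2.3,fy=2.3))
t=ctrl.snapshot('scene');cv2.imwrite('pics/s17.png',cv2.resize(t[120:270,120:320],(800,600)))
a=cv2.imread('pics/s14.png').astype(int);b=cv2.imread('pics/s17.png').astype(int);d=abs(a-b).max(2);print('stand/wedge region diff scene',d[180:470,180:500].mean(),np.percentile(d[180:470,180:500],99))
```

```text
wedge [([0.5223, -0.0318, 0.0219], 0.73)]
wedge_tip [([0.5316, -0.0796, 0.0286], 0.71)]
wedge_butt [([0.5307, -0.082, 0.0263], 0.66), ([0.5219, -0.0061, 0.0229], 0.52)]
short_foot [([0.5207, -0.0057, 0.0296], 0.69)]
test_pad [([0.6521, 0.1235, 0.0594], 0.76), ([0.5211, -0.0076, 0.0256], 0.39)]
stand [([0.5886, 0.0586, 0.0179], 0.55)]
stand/wedge region diff scene 1.220894396551724 16.0
```

View pics/c17.png

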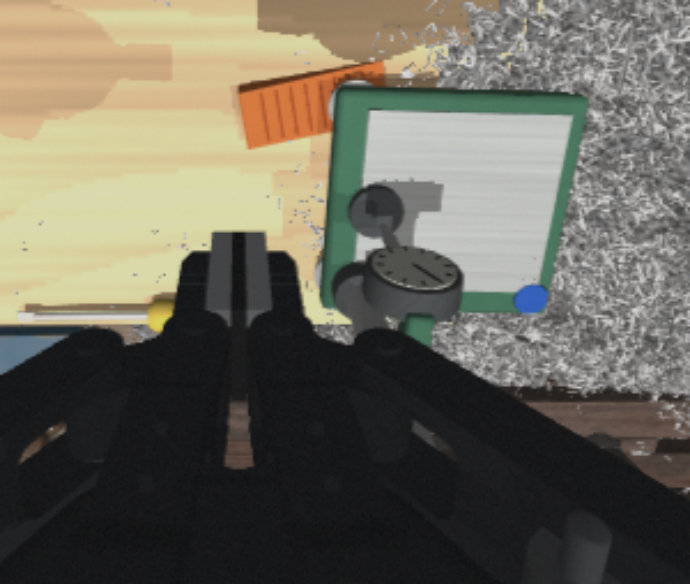

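View pics/s17.png

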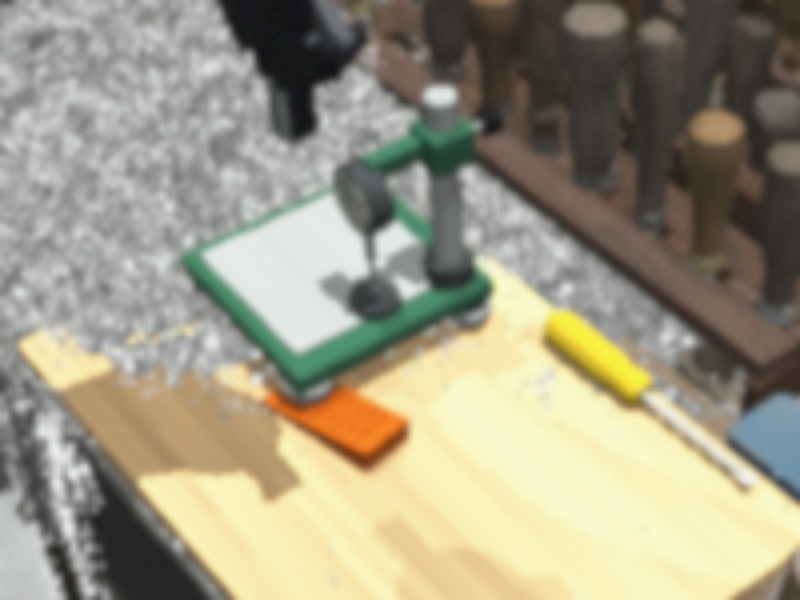

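```bash
python3 -c "
from rig import ctrl
print(ctrl.close_job(), ctrl.observe()['time'])"
```

```text
the job is handed in; nothing more can be done
the job is handed in; nothing more can be done
```

The wedge is under the short foot, the stand is level, and it held still when I pressed the blue pad. I handed the job in at about 23 s of the 58 s allowed.

- **Wedging:** I pushed the butt with closed fingertips, turned the wedge about 13° to line up with the foot, then pushed it straight under. The push force held at about 3 N, then rose to about 4.8 N when all four feet carried. I stopped there, with the thin edge roughly 28 mm past the foot centre.
- **Press test:** The pad met the fingertips at a height of 62 mm, which is the level value, and held 6–7 N without measurable sinking.
- **After letting go:** The scene pictures before and after the press look the same. The wedge and stand had not moved, and the driver showed no change. I did not check the tin and the chuck separately.

**Readings that disagreed:** The camera estimates of the pad position differed by up to about 8 mm, so I re-measured it close up before pressing. In the last wrist picture the network placed the "wedge_tip" at the butt. The real thin edge is hidden under the stand, so I ignored that reading.

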